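# Seal the pot and open the leak-test air valve

## Robot

A 7-joint arm with a two-finger parallel gripper is mounted at the origin on the work surface. World frame = base frame: x ahead of the robot, y to its left, z up, the work surface at z = 0. Lengths are in m, angles in rad, forces in N, time in s.
With the tool pointing down it reaches from about 0.4 to 0.85 m from the base axis. Payload 4.5 kg.
Tool frame: the origin (TCP) lies on the centre line of the jaws, within the pads' length; the fingertips stand 8 mm ahead of it and the grasp point (between the pads) lies 11 mm behind it; z points along the fingers, y is the line along which they close (so a half turn about z gives the same grasp; the last joint's range is limited). The gripper opens to 88 mm and grips with 3 to 60 N. Pads are 18 mm wide; open, the fingers measure 123 mm over their backs; the gripper's body (75 mm by 187 mm) begins 45 mm behind the grasp point.
Start: joints at [1.287, 0.689, -0.195, 1.565, 0.157, 0.902, -0.215], TCP at [0.195, -0.594, 0.247] pointing down, gripper open.
Joint ranges: [-3.01, 3.01], [-0.46, 2.08], [-1.47, 1.51], [0.13, 2.56], [-1, 4.14], [0.04, 2.09], [-2.66, 2.66]. Speed limits (rad/s): [2.57, 2.57, 3.14, 3.14, 3.14, 3.14, 3.14].

## Interface

Orientations are given as a unit quaternion [w, x, y, z].
In Python, from station import robot, get_image, calibration gives the robot as it stands.
- The arm moves only by the tool jog_arm, never from a script. Its argument "moves" is a list of rows, each a list of 4 numbers: the shift along the tool's x, y, z in m, then the turn about the tool's z in degrees. A call has 1 to 20 rows; each row shifts and turns the commanded pose from where the row before left it, along the tool's axes as they then stand; what a row does not reach is not made up. A row lasts 1/8 s, in which the tool goes at most 62.5 mm and 10.7 degrees, less where a joint would pass 70% of its speed; a pose out of reach is approached as far as the arm can. A call with a gripper value outside its range is refused whole. "gripper" is the opening, from -1 (shut) to 1 (fully open), set as the call begins (left out, the last holds). The fingers move at their own pace and stop on an object; the grip force is fixed at half the most. Time passes only in rows, so rows that do not move let the fingers close. It gives the time, the measured TCP pose, the force, the opening and the grip force at its end, in the units of the state.
- robot.sense(): the state, without advancing time (a new reading comes with each control period).
- get_image(name): name is "scene" or "top" or "wrist"; returns the picture (420x560x3 uint8, red, green, blue); there is no depth.
- calibration(name): a dict with "mtx" (3x3 intrinsics, pixels), "rvec" (rotation vector, rad) and "tvec" (3), from world to camera coordinates, as OpenCV has them. Camera axes: x right, y down, z forward; pixel columns grow to the right and rows downward; lengths in m; the calibration is good to about 2 mm. A picture is of the moment at which its call begins: read the wrist's pose just before it. calibration takes no time and is no camera call; for the wrist camera it gives the pose at the moment of the call.
- robot.close_job(): hands the job in; it is judged then, once.
The state is a dict: "time_s": time; "joint_positions": joint angles; "qd": joint speeds; "joint_torque": joint torques, N m; "tcp_pos": TCP position; "tool_rot": TCP orientation; "contact_force": force on the tool from outside, world axes, zero at the start; "moment": the same for the moment, N m; "opening": finger opening in m; "gripper_force": force on a finger pad.
Only numpy, scipy, OpenCV 4.12 (cv2) and the standard library are available. Lean on these libraries where they do the work, as an engineer would, in place of code of your own. Each camera call takes 0.05 s, during which the arm holds its last target. There are 200 camera calls.

## Task

Get the moulded pot in the leak-test station ready: put the larger white lid on it and press it down until the lid is fully home and level on the rim all round. Only then open the air valve, turning its handle a quarter turn clockwise to its stop so that it lies in line with the pipe. Leave the smaller lid and the other things on the table where they are.

Things in the scene. Friction and masses are not known exactly. Their poses are not given: they have to be found in the camera images.
- station: Leak-test station, fixed: aluminium base 170 (x) x 340 (y) x 20 mm. At local y = -90 mm a brown pot stands upright in a nest of four dark blocks; at y = +90 mm a brass ball valve sits in a steel air pipe (22 mm thick, axis 60 mm up) that runs along local y from the pot to a dark bracket. Origin: centre of the base's underside, on the table.
- rim (a point): Centre of the mouth of the station's pot at the rim's top, 130 mm above the table. Mouth round, 110 mm across outside, 94 mm inside.
- seal (a joint): Black rubber disc just inside the pot's mouth, m: 0 at the start, its top 8 mm below the rim; grows as it is pushed down; 0.010 with the lid fully home (end of travel 0.012). Resists with about 14 N and stays where it is pushed.
- lid: The larger of two loose white lids, 0.12 kg, upright on the table. From below: plug 86 mm across, 18 mm high, lower 6 mm tapered to 74 mm; flange 120 mm across, 8 mm thick; bar handle 80 mm long (local x), 18 wide, 36 high, top 62 mm above the origin. Origin: centre of the plug's underside, z up. Laid on the pot's seal, its origin is 122 mm above the table; fully home, 112 mm.
- lid_seat (a point): Centre of the underside of the larger lid's flange, 18 mm above the lid's origin. With the lid laid on the seal it stands 10 mm above the rim point; fully home the two coincide and the flange lies level on the rim.
- valve (a joint): Quarter-turn valve handle, rad. 0 = closed stop, handle across the pipe (along the station's local -x); 1.571 = open stop, handle in line with the pipe (along local +y, away from the pot). Opens clockwise seen from above. Stays where left; about 0.2 N m of friction.
- valve_pivot (a point): On the vertical turning axis of the valve handle, at the middle height of the handle, 113 mm above the table.
- valve_grip (a point): Point in the middle of the handle's black grip, 85 mm from the turning axis, moving with the handle. The grip is a bar 85 mm long (40 to 125 mm from the axis), 18 mm wide and 22 mm high (102 to 124 mm above the table).
- small_lid: The smaller white lid, bystander: flange 80 mm across, plug 56 mm across, bar handle 60 mm long and 18 mm wide, top 62 mm above its underside. Origin: centre of its underside.
- spare_pot: Loose dark brown pot standing upside down, bystander: 110 mm across at the table, 86 mm at the top, 110 mm high. Origin: centre of its underside.
- spray: Loose spray bottle, clear body with white trigger head, bystander: 72 mm across, 170 mm high. Origin: centre of its underside.
- scraper: Loose hand tool with a wooden handle and a thin steel shaft, bystander, about 130 mm long, lying along its local x. Origin near its middle, on the table.
There are look-alikes about, which are no part of the job. What is shaped like the lid but red is not meant.

How it is judged:
By the outcome, as a careful person would: the job done as asked, in the order asked, and still so for the second after the job is handed in, with the robot touching nothing.
It also fails if it takes over 62 s, if anything falls off the work surface, if the arm or the gripper's body presses on something with over 40 N, if the wrist force passes 120 N, or if a joint passes its speed limit or range.

## Working session

There is one attempt and no reset: what is moved stays moved. The work goes in short steps, Python scripts to look and compute and a tool call to move; the robot and the scene stay as the last step left them, time stands still between calls to the robot, and variables do not carry over. Pictures are saved under pics/ and viewed, at most 10 in all, crops included, and the job is handed in when it is done.

Besides the shell and the picture viewer there is one more tool, called after ">>>" in YAML: its name, and indented under it one key for each argument. jog_arm: Moves the arm, as the interface text tells. Its arguments: {"type":"object","properties":{"moves":{"type":"array","items":{"type":"array","items":{"type":"number"}}},"gripper":{"type":"number"}},"required":["moves"]}

```bash
mkdir -p pics && cat > h.py <<'E'
import numpy as np, cv2
from station import robot, get_image, calibration
def save(n,f):
    im=get_image(n); cv2.imwrite('pics/'+f,im[:,:,::-1]); return im
def ray(n,px,z,c=None):
    c=c or calibration(n); K=np.array(c['mtx']);R=cv2.Rodrigues(np.array(c['rvec'],float))[0];t=np.array(c['tvec'],float).ravel()
    p=cv2.undistortPoints(np.array(px,float).reshape(-1,1,2),K,None).reshape(-1,2)
    d=np.c_[p,np.ones(len(p))]@R; o=-R.T@t
    return o+d*((z-o[2])/d[:,2])[:,None]
def proj(n,P):
    c=calibration(n); return cv2.projectPoints(np.array(P,float).reshape(-1,1,3),np.array(c['rvec'],float),np.array(c['tvec'],float),np.array(c['mtx'],float),None)[0].reshape(-1,2)
E
python3 - <<'E'
from h import *
a=save('scene','scene.png');b=save('top','top.png')
for n in('scene','top'):
    c=calibration(n);R=cv2.Rodrigues(np.array(c['rvec'],float))[0];print(n,(-R.T@np.array(c['tvec']).ravel()).round(3),np.array(c['mtx'])[0,0])
s=robot.sense();print(s['time_s'],s['tcp_pos'],s['tool_rot'],s['opening'])
E
```

```text
scene [1.232 0.588 1.032] 537.6080535324851
top [ 0.246 -0.083  1.142] 384.92977764768324
0.1 [ 0.19510058 -0.59321315  0.24602226] [-7.59200100e-04  9.87392677e-01  1.58288004e-01 -1.79497984e-04] 0.08811281817116057
```

View pics/top.png

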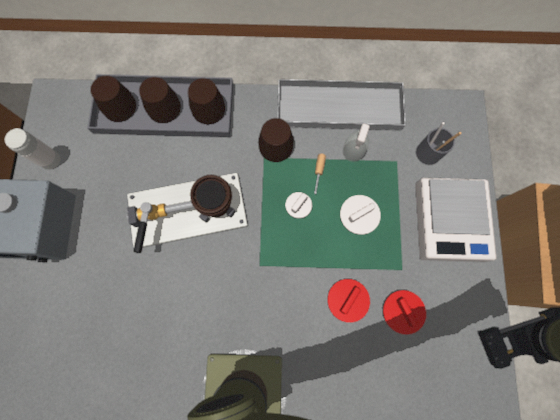

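View pics/scene.png

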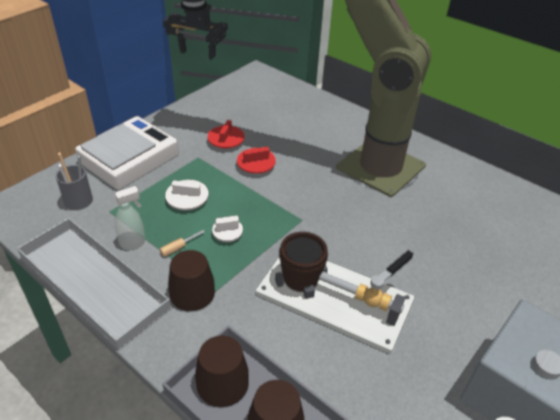

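The top view shows two white lids, at (361,215) and (298,205), and two red look-alikes at (349,300) and (404,312). The pot is at (211,196) and the valve at about (147,209), with its handle running to (140,250). I expect the white lid at (361,215) to be the one meant, because it is visibly the larger. I'll measure both lids and confirm with a crop.

```bash
cat > m.py <<'E'
from h import *
im=cv2.imread('pics/top.png');hsv=cv2.cvtColor(im,cv2.COLOR_BGR2HSV)
H,S,V=[hsv[:,:,i].astype(int) for i in range(3)]
w=((V>120)&(S<60)).astype(np.uint8)
for (x,y,r) in((361,215,30),(298,205,22)):
    m=np.zeros_like(w);m[y-r:y+r,x-r:x+r]=w[y-r:y+r,x-r:x+r]
    cs=cv2.findContours(m,0,1)[0];c=max(cs,key=cv2.contourArea)
    P=ray('top',c.reshape(-1,2),.026)[:,:2].astype(np.float32)
    (cx,cy),rr=cv2.minEnclosingCircle(P);e=cv2.fitEllipse(P);print('lid',cx,cy,rr,e)
# rim: brown pot ring
c=cv2.cvtColor(im,cv2.COLOR_BGR2GRAY)
up=lambda x0,y0,x1,y1,s:cv2.resize(im[y0:y1,x0:x1],None,fx=s,fy=s,interpolation=cv2.INTER_CUBIC)
a=up(275,175,395,245,6);b=up(115,165,255,265,5)
cv2.imwrite('pics/lids.png',a);cv2.imwrite('pics/stn.png',b)
E
python3 m.py
```

```text
lid 0.5091251730918884 -0.3272317945957184 0.06212910637259483 ((0.5090204477310181, -0.32724589109420776), (0.12027362734079361, 0.1207180768251419), 58.86072540283203)
lid 0.5328554511070251 -0.14349748194217682 0.042017582803964615 ((0.5326364040374756, -0.1436876505613327), (0.08059525489807129, 0.08098691701889038), 132.53048706054688)
```

View pics/lids.png

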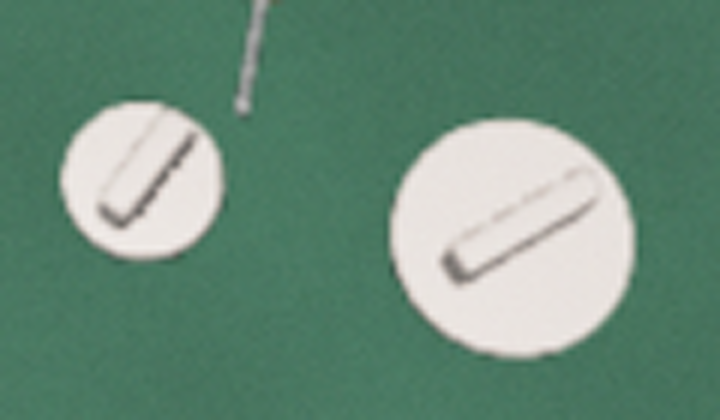

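View pics/stn.png

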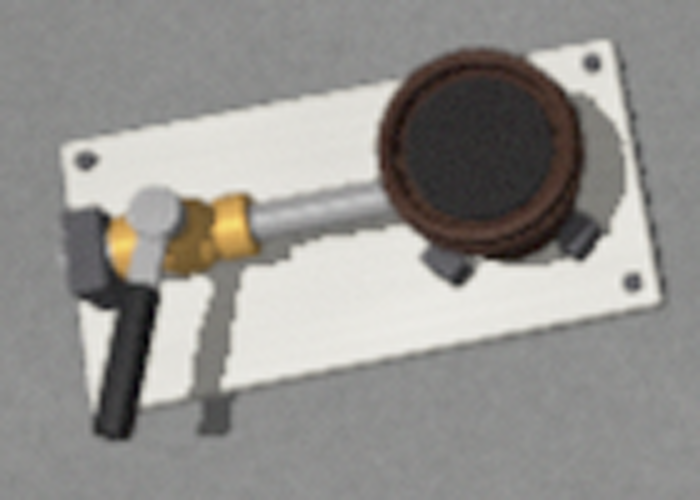

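The crop confirms it. The right-hand white lid measures 120 mm across at (361,215), against 81 mm for the other. Its bar handle runs from crop (458,262) to (588,184). In the station crop, the base corners are at about (62,145), (612,40), (662,302) and (97,412), and the rim is centred near (481,150). The valve hub is at (155,212) and its grip runs from (140,288) to (114,432).

```bash
cat > m2.py <<'E'
from h import *
L=lambda p:[275+(p[0]+.5)/6-.5,175+(p[1]+.5)/6-.5]
S=lambda p:[115+(p[0]+.5)/5-.5,165+(p[1]+.5)/5-.5]
ed=ray('top',[L(p) for p in[(470,283),(598,203),(450,243),(575,170)]],.062)[:,:2]
for i in(0,2): d=ed[i+1]-ed[i];print('handle dir deg',np.degrees(np.arctan2(d[1],d[0])),np.linalg.norm(d))
print('handle ctr',ed.mean(0))
c=ray('top',[S(p) for p in[(62,145),(612,40),(662,302),(97,412)]],.02)[:,:2];o=c.mean(0)
print('stn',o,'len',np.linalg.norm(c[0]-c[1]),np.linalg.norm(c[2]-c[3]),np.linalg.norm(c[0]-c[3]),np.linalg.norm(c[1]-c[2]))
y=(c[0]+c[3]-c[1]-c[2]);y/=np.linalg.norm(y);x=np.array([y[1],-y[0]]);print('y',y,np.degrees(np.arctan2(*y[::-1])),'x',x)
print('rim exp',o-.09*y,'pivot exp',o+.09*y,'grip exp',o+.09*y-.085*x,'open',o+.175*y)
im=cv2.imread('pics/top.png');hsv=cv2.cvtColor(im,cv2.COLOR_BGR2HSV);h,s,v=[hsv[:,:,i].astype(int) for i in range(3)]
m=((s>60)&((h<12)|(h>170))&(v>40)).astype(np.uint8);k=np.zeros_like(m);k[165:225,180:245]=m[165:225,180:245]
q=max(cv2.findContours(k,0,1)[0],key=cv2.contourArea);P=ray('top',q.reshape(-1,2),.13)[:,:2].astype(np.float32)
print('rim circ',cv2.minEnclosingCircle(P),cv2.fitEllipse(P))
print('rim pts',ray('top',[S((481,150))],.13),'hub',ray('top',[S((155,212))],.12),'grip',ray('top',[S((140,288)),S((114,432))],.124))
E
python3 m2.py
```

```text
handle dir deg -56.5822012816324 0.07475854107170313
handle dir deg -58.10966037356229 0.07188020091547785
handle ctr [ 0.50669756 -0.32500043]
stn [0.51063726 0.19077616] len 0.3380800183980927 0.3358563544640715 0.16625686652031935 0.16734167708812334
y [-0.22547101  0.97424988] 103.03057688765585 x [0.97424988 0.22547101]
rim exp [0.53092965 0.10309367] pivot exp [0.49034486 0.27845864] grip exp [0.40753362 0.25929361] open [0.47117983 0.36126988]
rim circ ((0.5263834595680237, 0.10181289911270142), 0.058333270251750946) ((0.5263000726699829, 0.10187376290559769), (0.10580900311470032, 0.11414690315723419), 118.71825408935547)
rim pts [[0.52702443 0.1013044  0.13      ]] hub [[0.48939986 0.27879465 0.12      ]] grip [[0.44608621 0.28078312 0.124     ]
 [0.3680878  0.28577485 0.124     ]]
```

>>> jog_arm:
  moves:
    - [0.02, -0.008, 0, 0]
    - [0.04, -0.016, 0, 0]
    - [0.04, -0.016, 0, 0]
    - [0.04, -0.016, 0, 0]
    - [0.04, -0.016, 0, 0]
    - [0.04, -0.016, 0, 0]
    - [0.04, -0.016, 0, 0]
    - [0.04, -0.016, 0, 0]
    - [0.04, -0.018, 0, 0]
    - [0.04, -0.018, 0, 0]
    - [0, 0, 0, 9.5]
    - [0, 0, 0, 9.5]
    - [0, 0, 0, 9.5]
    - [0, 0, 0, 9.5]
    - [0, 0, 0, 9.5]
    - [0, 0, 0, 9.5]
    - [0, 0, 0, 9.5]
    - [0, 0, 0, 9]
    - [0, 0, 0.0, 0]
    - [0, 0, 0, 0]
  gripper: 1

```text
time_s: 2.6
tcp_pos: [0.5079, -0.3257, 0.2466]
tool_rot: [-0.0, 0.878, -0.478, -0.0]
contact_force: [0.4, -0.3, -0.9]
opening: 0.0881
gripper_force: 0.0
```

```bash
cat > d.py <<'E'
from h import *
from scipy.spatial.transform import Rotation as Ro
def delta(t,ang=None):
    s=robot.sense();q=s['tool_rot'];R=Ro.from_quat([q[1],q[2],q[3],q[0]]).as_matrix()
    d=R.T@(np.array(t)-s['tcp_pos']);a=np.degrees(np.arctan2(R[1,0],R[0,0]))
    print('t',round(s['time_s'],2),'pos',np.round(s['tcp_pos'],4),'xang',a.round(2),'tilt',np.degrees(np.arccos(-R[2,2])).round(2),'F',np.round(s['contact_force'],1),'open',round(s['opening'],4))
    print('tool delta',d.round(4),'turn',None if ang is None else ((a-ang+90)%180-90).round(2),'j',np.round(s['joint_positions'],2))
E
python3 - <<'E'
from d import *
c=calibration('wrist');save('wrist','w1.png');delta([.508,-.3265,.038],-57.3)
E
```

```text
t 2.65 pos [ 0.5078 -0.326   0.2467] xang -57.13 tilt 0.03 F [-0.4 -0.1  0.1] open 0.088
tool delta [6.000e-04 2.000e-04 2.087e-01] turn 0.17 j [ 0.36  0.67  0.24  1.65 -0.2   0.85 -1.89]
```

View pics/w1.png

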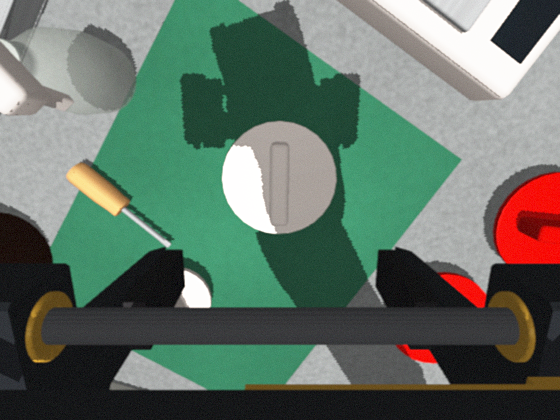

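The wrist view shows the lid's flange as a circle centred at about (279,177). Its handle is vertical at column 279, rows 143–225, so it lines up with the jaws. I'll check this against the world position.

```bash
python3 - <<'E'
from d import *
print(ray('wrist',[[279.5,177.5],[222,177],[336.5,177]],.026),ray('wrist',[[280,143],[279,226]],.062))
E
```

```text
[[ 0.51027325 -0.32879639  0.026     ]
 [ 0.56127058 -0.29649531  0.026     ]
 [ 0.46031133 -0.36169413  0.026     ]] [[ 0.53083429 -0.36166562  0.062     ]
 [ 0.48805135 -0.29358812  0.062     ]]
```

>>> jog_arm:
  moves:
    - [0.003, 0, 0.02, 0.5]
    - [0, 0, 0.03, 0]
    - [0, 0, 0.035, 0]
    - [0, 0, 0.035, 0]
    - [0, 0, 0.035, 0]
    - [0, 0, 0.025, 0]
    - [0, 0, 0.015, 0]
    - [0, 0, 0.01, 0]
    - [0, 0, 0.003, 0]
    - [0, 0, 0, 0]

```text
time_s: 3.9
tcp_pos: [0.5095, -0.3295, 0.0392]
tool_rot: [0.0, 0.876, -0.483, 0.0]
contact_force: [0.0, -0.9, -0.1]
opening: 0.0883
gripper_force: 0.0
```

>>> jog_arm:
  moves:
    - [0, 0, 0, 0]
    - [0, 0, 0, 0]
    - [0, 0, 0, 0]
    - [0, 0, 0, 0]
    - [0, 0, 0, 0]
    - [0, 0, 0, 0]
    - [0, 0, 0, 0]
    - [0, 0, 0, 0]
  gripper: -1

```text
time_s: 4.9
tcp_pos: [0.5093, -0.3293, 0.0387]
tool_rot: [-0.0, 0.876, -0.483, 0.0]
contact_force: [0.3, -0.2, 0.9]
opening: 0.0177
gripper_force: 30.0
```

>>> jog_arm:
  moves:
    - [0, 0, -0.01, 0]
    - [0, 0, -0.02, 0]
    - [0, 0, -0.03, -8]
    - [0, 0, -0.03, -8]
    - [0, 0, -0.03, -8]
    - [0, 0, -0.03, -8]
    - [0, 0, -0.02, -8]
    - [0, 0, 0, -8]
    - [0, 0, 0, 0]
    - [-0.003, -0.02, 0, 0]
    - [-0.004, -0.035, 0, 0]
    - [-0.004, -0.035, 0, 0]
    - [-0.004, -0.035, 0, 0]
    - [-0.004, -0.035, 0, 0]
    - [-0.004, -0.035, 0, 0]
    - [-0.004, -0.035, 0, 0]
    - [-0.004, -0.035, 0, 0]
    - [-0.004, -0.02, 0, 0]
    - [0, -0.01, 0, 0]
    - [0, 0, 0, 0]

```text
time_s: 7.4
tcp_pos: [0.5247, -0.0317, 0.2087]
tool_rot: [0.0, 0.996, -0.085, -0.0]
contact_force: [-0.1, -0.4, -1.0]
opening: 0.0175
gripper_force: 30.0
```

```bash
python3 - <<'E'
from d import *
import json
c=calibration('wrist');json.dump({k:np.array(v).tolist() for k,v in c.items() if k in('mtx','rvec','tvec')},open('w2.json','w'))
save('wrist','w2.png');save('top','top2.png');delta([.5285,.1015,.21])
print(proj('wrist',[[.5285,.1025,.13]]))
E
```

```text
t 7.5 pos [ 0.5247 -0.0336  0.2087] xang -9.88 tilt 0.05 F [-1.   0.1 -1.1] open 0.0176
tool delta [-0.0194 -0.1337 -0.0014] turn None j [-0.03  0.61  0.01  1.91 -0.01  0.62 -1.75]
[[ 78.52547539 249.42354658]]
```

View pics/w2.png

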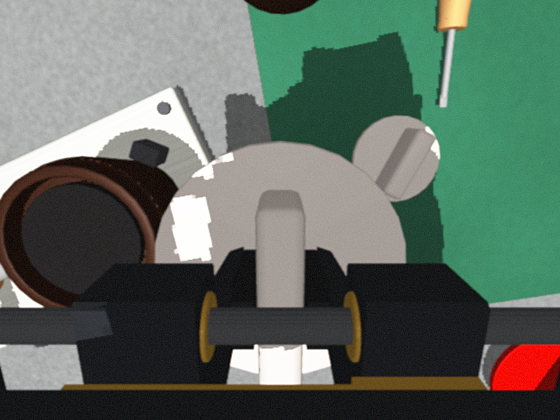

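The wrist view shows the rim's outer edge at left (1,232), top (72,162) and right (156,238), with the lid held level, in shadow, at the centre. I'll fit a circle to the rim pixels.

```bash
python3 - <<'E'
from d import *
from scipy.optimize import least_squares
import json
c=json.load(open('w2.json'))
im=cv2.imread('pics/w2.png');hsv=cv2.cvtColor(im,cv2.COLOR_BGR2HSV);h,s,v=[hsv[:,:,i].astype(int) for i in range(3)]
m=((s>80)&((h<15)|(h>170))&(v>45)).astype(np.uint8);m[:, 185:]=0;m[:150]=0;m[310:]=0
m=cv2.morphologyEx(m,cv2.MORPH_OPEN,np.ones((3,3)))
# inner rim edge: dark interior, scan outward from centre until first rim-brown pixel; outer: last before brown ends
inn=[];out=[]
for a in np.radians(np.arange(0,360,6)):
    p=np.array([78,238.]);d=np.array([np.cos(a),np.sin(a)]);seen=0
    for r in np.arange(40,95,.5):
        x,y=(p+r*d).round().astype(int)
        if not(0<=x<560 and 0<=y<262):break
        if m[y,x] and not seen: inn.append(p+r*d);seen=1
        elif seen and not m[y,x]: out.append(p+r*d);break
for n,pts,R in(('in',inn,.047),('out',out,.055)):
    P=ray('wrist',pts,.13,c)[:,:2]
    f=least_squares(lambda q:np.hypot(*(P-q[:2]).T)-q[2],[.528,.1,R],loss='soft_l1',f_scale=.001)
    g=least_squares(lambda q:np.hypot(*(P-q[:2]).T)-R,[.528,.1],loss='soft_l1',f_scale=.001)
    print(n,len(P),f.x.round(4),g.x.round(4),np.median(abs(f.fun)).round(4))
P=ray('wrist',[[1,232],[156,238],[72,162]],.13,c);print(P)
delta([.528,.102,.21])
E
```

```text
in 37 [0.528  0.1058 0.0479] [0.5291 0.1056] 0.0016
out 28 [0.5372 0.0952 0.0436] [0.5296 0.1054] 0.0011
[[0.54882843 0.15129276 0.13      ]
 [0.52725404 0.0509189  0.13      ]
 [0.58542876 0.08958683 0.13      ]]
t 7.5 pos [ 0.5247 -0.0336  0.2087] xang -9.88 tilt 0.05 F [-1.   0.1 -1.1] open 0.0176
tool delta [-0.02   -0.1341 -0.0014] turn None j [-0.03  0.61  0.01  1.91 -0.01  0.62 -1.75]
```

>>> jog_arm:
  moves:
    - [-0.002, -0.0155, 0, 0]
    - [-0.004, -0.03, 0, 0]
    - [-0.004, -0.03, 0, 0]
    - [-0.004, -0.03, 0, 0]
    - [-0.003, -0.02, 0, 0]
    - [-0.001, -0.01, 0, 0]
    - [0, 0, 0, 0]
    - [0, 0, 0, 0]
    - [0, 0, 0, 0]

```text
time_s: 8.62
tcp_pos: [0.5302, 0.1027, 0.2087]
tool_rot: [0.0, 0.996, -0.086, 0.0]
contact_force: [-0.1, -0.4, -1.3]
opening: 0.0179
gripper_force: 30.0
```

```bash
python3 - <<'E'
from d import *
im=save('wrist','w3.png');a=save('scene','sc3.png');delta([.530,.103,.15])
b=np.hstack([cv2.resize(im,(500,375)),cv2.resize(a[180:320,220:420],(300,210))if 0 else cv2.copyMakeBorder(cv2.resize(a[160:340,220:420],(300,270)),0,105,0,0,0)])
cv2.imwrite('pics/c3.png',b[:,:,::-1])
E
```

```text
t 8.72 pos [0.5302 0.1031 0.2087] xang -9.86 tilt 0.02 F [-0.4  0.6 -1. ] open 0.018
tool delta [-0.0002  0.0002  0.0587] turn None j [-0.3   0.63  0.04  1.87 -0.04  0.64 -1.98]
```

View pics/c3.png

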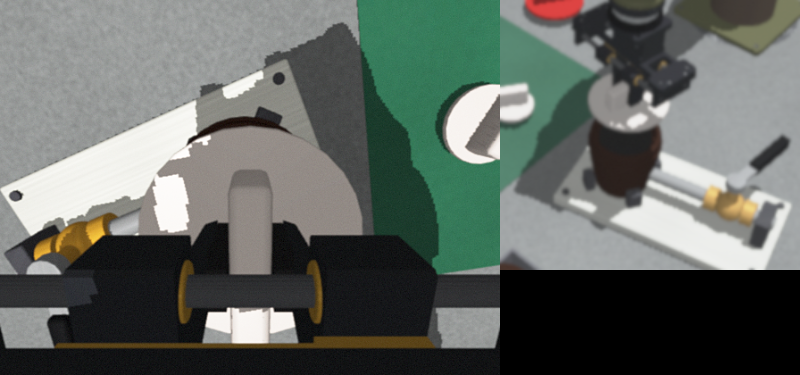

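The lid is above the mouth: the pot's back rim shows evenly around the flange at about (240,122), and the scene view shows the lid centred over the pot. I'll lower it in stages and watch the force.

>>> jog_arm:
  moves:
    - [0, 0, 0.01, 0]
    - [0, 0, 0.015, 0]
    - [0, 0, 0.01, 0]
    - [0, 0, 0.004, 0]
    - [0, 0, 0.003, 0]
    - [0, 0, 0.002, 0]
    - [0, 0, 0.002, 0]
    - [0, 0, 0, 0]

```text
time_s: 9.72
tcp_pos: [0.5307, 0.1041, 0.163]
tool_rot: [-0.0, 0.996, -0.085, 0.001]
contact_force: [1.4, 0.7, -0.5]
opening: 0.018
gripper_force: 30.0
```

>>> jog_arm:
  moves:
    - [0, 0, 0.001, 0]
    - [0, 0, 0.001, 0]
    - [0, 0, 0.001, 0]
    - [0, 0, 0, 0]
    - [0, 0, 0, 0]

```text
time_s: 10.35
tcp_pos: [0.5312, 0.1042, 0.1606]
tool_rot: [-0.0, 0.996, -0.085, 0.001]
contact_force: [0.7, 1.2, 6.0]
opening: 0.0177
gripper_force: 30.0
```

>>> jog_arm:
  moves:
    - [0, 0, 0.001, 0]
    - [0, 0, 0.001, 0]
    - [0, 0, 0.001, 0]
    - [0, 0, 0, 0]
    - [0, 0, 0, 0]

```text
time_s: 10.98
tcp_pos: [0.5312, 0.1042, 0.1584]
tool_rot: [-0.001, 0.996, -0.085, 0.001]
contact_force: [0.4, 0.5, 13.3]
opening: 0.0177
gripper_force: 30.0
```

>>> jog_arm:
  moves:
    - [0, 0, 0.001, 0]
    - [0, 0, 0.001, 0]
    - [0, 0, 0.001, 0]
    - [0, 0, 0.001, 0]
    - [0, 0, 0, 0]
    - [0, 0, 0, 0]

```text
time_s: 11.72
tcp_pos: [0.5312, 0.1042, 0.1545]
tool_rot: [-0.001, 0.996, -0.085, 0.001]
contact_force: [-0.6, -0.4, 14.4]
opening: 0.0173
gripper_force: 30.0
```

>>> jog_arm:
  moves:
    - [0, 0, 0.001, 0]
    - [0, 0, 0.001, 0]
    - [0, 0, 0, 0]
    - [0, 0, 0, 0]
    - [0, 0, 0, 0]

```text
time_s: 12.35
tcp_pos: [0.5313, 0.1042, 0.1526]
tool_rot: [-0.001, 0.996, -0.085, 0.002]
contact_force: [-0.2, 0.5, 14.3]
opening: 0.0176
gripper_force: 30.0
```

>>> jog_arm:
  moves:
    - [0, 0, 0.001, 0]
    - [0, 0, 0.001, 0]
    - [0, 0, 0, 0]
    - [0, 0, 0, 0]
    - [0, 0, 0, 0]

```text
time_s: 12.98
tcp_pos: [0.5313, 0.1043, 0.1506]
tool_rot: [-0.001, 0.996, -0.085, 0.002]
contact_force: [-0.9, 0.5, 15.5]
opening: 0.0179
gripper_force: 30.0
```

>>> jog_arm:
  moves:
    - [0, 0, 0.001, 0]
    - [0, 0, 0.001, 0]
    - [0, 0, 0, 0]
    - [0, 0, 0, 0]
    - [0, 0, 0, 0]

```text
time_s: 13.6
tcp_pos: [0.5313, 0.1042, 0.1506]
tool_rot: [-0.001, 0.996, -0.085, 0.002]
contact_force: [-4.5, -0.3, 32.9]
opening: 0.0178
gripper_force: 30.0
```

>>> jog_arm:
  moves:
    - [0, 0, 0.001, 0]
    - [0, 0, 0.001, 0]
    - [0, 0, 0, 0]
    - [0, 0, 0, 0]
    - [0, 0, 0, 0]

```text
time_s: 14.22
tcp_pos: [0.5318, 0.1042, 0.1494]
tool_rot: [-0.001, 0.996, -0.086, 0.003]
contact_force: [-6.5, -0.5, 39.1]
opening: 0.0177
gripper_force: 30.0
```

>>> jog_arm:
  moves:
    - [0, 0, -0.002, 0]
    - [0, 0, -0.001, 0]
    - [0, 0, 0, 0]
    - [0, 0, 0, 0]

```text
time_s: 14.72
tcp_pos: [0.5318, 0.1041, 0.1495]
tool_rot: [-0.001, 0.996, -0.085, 0.002]
contact_force: [0.7, 0.1, 13.9]
opening: 0.0179
gripper_force: 30.0
```

>>> jog_arm:
  moves:
    - [0, 0, 0, 0]
    - [0, 0, 0, 0]
    - [0, 0, 0, 0]
    - [0, 0, 0, 0]
    - [0, 0, 0, 0]
    - [0, 0, 0, 0]
  gripper: 1

```text
time_s: 15.48
tcp_pos: [0.5301, 0.104, 0.1476]
tool_rot: [0.0, 0.996, -0.085, -0.0]
contact_force: [-0.6, 0.4, 0.3]
opening: 0.0755
gripper_force: 0.0
```

>>> jog_arm:
  moves:
    - [0, 0, -0.01, 0]
    - [0, 0, -0.02, 0]
    - [0, 0, -0.03, 0]
    - [0, 0, -0.03, 0]
    - [0, 0, -0.02, 0]
    - [0, 0, -0.01, 0]
    - [0, 0, 0, 0]
    - [0, 0, 0, 0]

```text
time_s: 16.48
tcp_pos: [0.5296, 0.1038, 0.267]
tool_rot: [0.0, 0.996, -0.085, -0.001]
contact_force: [-0.1, 0.3, 0.3]
opening: 0.0884
gripper_force: 0.0
```

```bash
python3 - <<'E'
from d import *
delta([.530,.103,.15])
im=save('wrist','w4.png');a=save('scene','sc4.png')
b=np.hstack([cv2.resize(im,(420,315)),cv2.copyMakeBorder(cv2.resize(a[220:300,260:350],(360,320),interpolation=cv2.INTER_CUBIC)[:315],0,0,0,0,0)])
cv2.imwrite('pics/c4.png',b[:,:,::-1])
E
```

```text
t 16.48 pos [0.5296 0.1038 0.267 ] xang -9.79 tilt 0.09 F [-0.1  0.3  0.3] open 0.0884
tool delta [0.0007 0.0007 0.117 ] turn None j [-0.31  0.55  0.05  1.81 -0.04  0.79 -1.98]
```

View pics/c4.png

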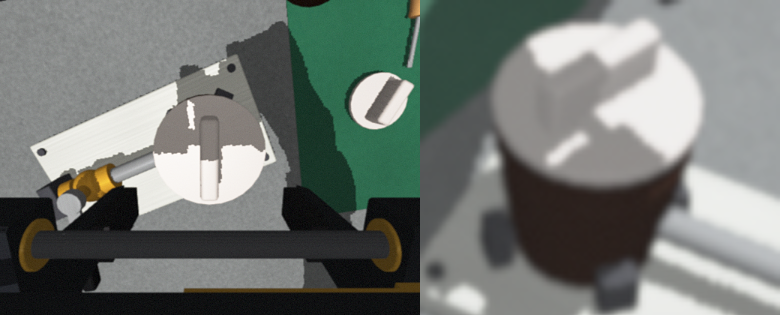

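The wrist view shows the flange as a full circle covering the pot, and the scene crop shows it lying flat on the rim. I'll confirm that it's home and level by pressing with shut fingers near each end of the handle; the expected TCP height is about 0.182.

>>> jog_arm:
  moves:
    - [0.013, 0, 0.01, 0]
    - [0.013, 0, 0.02, 0]
    - [0, 0, 0.03, 0]
    - [0, 0, 0.015, 0]
    - [0, 0, 0.005, 0]
    - [0, 0, 0.002, 0]
    - [0, 0, 0.001, 0]
    - [0, 0, 0.001, 0]
    - [0, 0, 0.001, 0]
    - [0, 0, 0.001, 0]
    - [0, 0, 0, 0]
    - [0, 0, 0, 0]
  gripper: -1

```text
time_s: 18.08
tcp_pos: [0.5559, 0.0996, 0.1825]
tool_rot: [-0.0, 0.996, -0.085, 0.0]
contact_force: [-1.3, 0.5, 6.2]
opening: 0.0004
gripper_force: 2.8
```

>>> jog_arm:
  moves:
    - [0, 0, 0.001, 0]
    - [0, 0, 0, 0]
    - [0, 0, 0, 0]

```text
time_s: 18.45
tcp_pos: [0.5559, 0.0996, 0.1825]
tool_rot: [-0.0, 0.996, -0.085, 0.001]
contact_force: [-3.8, -0.4, 13.0]
opening: 0.0006
gripper_force: 6.6
```

>>> jog_arm:
  moves:
    - [0, 0, 0.001, 0]
    - [0, 0, 0.001, 0]
    - [0, 0, 0, 0]
    - [0, 0, 0, 0]

```text
time_s: 18.95
tcp_pos: [0.556, 0.0996, 0.1824]
tool_rot: [-0.0, 0.996, -0.086, 0.001]
contact_force: [-7.6, -1.0, 27.3]
opening: 0.0006
gripper_force: 14.2
```

>>> jog_arm:
  moves:
    - [0, 0, -0.005, 0]
    - [0, 0, -0.005, 0]
    - [-0.025, 0, 0, 0]
    - [-0.025, 0, 0, 0]
    - [0, 0, 0, 0]
    - [0, 0, 0.005, 0]
    - [0, 0, 0.003, 0]
    - [0, 0, 0.001, 0]
    - [0, 0, 0, 0]
    - [0, 0, 0, 0]

```text
time_s: 20.2
tcp_pos: [0.5079, 0.1079, 0.1824]
tool_rot: [-0.001, 0.996, -0.086, 0.001]
contact_force: [-6.2, -0.4, 29.5]
opening: 0.0003
gripper_force: 14.3
```

>>> jog_arm:
  moves:
    - [0, 0, 0.001, 0]
    - [0, 0, 0, 0]
    - [0, 0, 0, 0]

```text
time_s: 20.58
tcp_pos: [0.5079, 0.1079, 0.1823]
tool_rot: [-0.001, 0.996, -0.086, 0.002]
contact_force: [-8.3, -1.2, 38.3]
opening: 0.0001
gripper_force: 18.9
```

Both handle ends stop firmly at TCP z = 0.1824 with up to 38 N applied, against the expected 0.182. The lid is home and level, so I'll move on to the valve.

>>> jog_arm:
  moves:
    - [0, 0, -0.005, 0]
    - [0, 0, -0.02, 0]
    - [0, 0, -0.03, -9]
    - [0, 0, -0.02, -9]
    - [0, 0, 0, -9]
    - [0, 0, 0, 0]
    - [-0.006, -0.018, 0, 0]
    - [-0.015, -0.035, 0, 0]
    - [-0.015, -0.035, 0, 0]
    - [-0.015, -0.035, 0, 0]
    - [-0.01, -0.018, 0, 0]
    - [-0.004, -0.007, 0, 0]
    - [0, 0, 0, 0]
    - [0, 0, 0, 0]

```text
time_s: 22.32
tcp_pos: [0.4012, 0.2295, 0.2536]
tool_rot: [0.0, 0.989, 0.149, 0.0]
contact_force: [0.6, -0.6, 0.2]
opening: 0.0002
gripper_force: 0.0
```

```bash
python3 - <<'E'
from d import *
delta([.402,.230,.112],17)
im=save('wrist','w5.png');a=save('top','t5.png')
print('proj pivot,grip start,tip', proj('wrist',[[.490,.278,.124],[.405,.2825,.124],[.365,.285,.124]]))
E
```

```text
t 22.32 pos [0.4012 0.2295 0.2536] xang 17.1 tilt 0.04 F [ 0.6 -0.6  0.2] open 0.0002
tool delta [ 0.0009 -0.0004  0.1416] turn 0.1 j [-0.57  0.47 -0.08  2.03  0.06  0.64 -1.96]
proj pivot,grip start,tip [[250.0100798   68.99149051]
 [215.09127424 178.05845664]
 [200.02267401 223.56357133]]
```

View pics/w5.png

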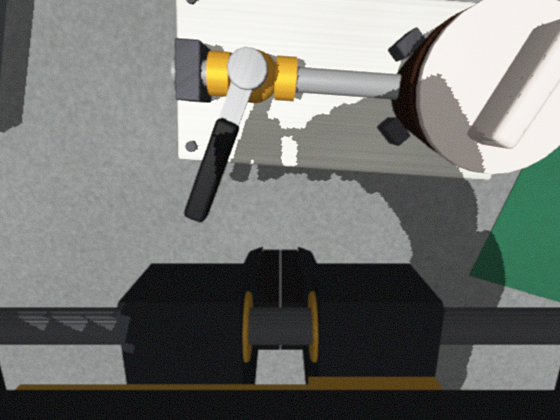

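The wrist view shows the hub at (248,68) and the grip's tip at (197,217), which agrees with the projected positions. The handle is about 16° off the closed stop. I'll work out the pushing arc.

>>> jog_arm:
  moves:
    - [0, 0, 0.02, 0]
    - [0, 0, 0.04, 0]
    - [0, 0, 0.04, 0]
    - [0, 0, 0.03, 0]
    - [0, 0, 0.0115, 0]
    - [0, 0, 0, 0]

```text
time_s: 23.18
tcp_pos: [0.4008, 0.2298, 0.112]
tool_rot: [0.0, 0.989, 0.149, -0.0]
contact_force: [0.0, -0.5, 0.4]
opening: 0.0002
gripper_force: 0.0
```

```bash
python3 - <<'E'
from d import *
delta([.401,.2295,.112],17)
s=robot.sense();pv=np.array([.490,.278]);T=np.radians(17.1);tx=np.array([np.cos(T),np.sin(T)]);ty=np.array([np.sin(T),-np.cos(T)])
last=s['tcp_pos'][:2]
for th in list(range(177,100,-8))+[99,95]:
    t=np.radians(th);u=np.array([np.cos(t),np.sin(t)]);m=np.array([np.sin(t),-np.cos(t)])
    m=-np.array([-np.sin(t),np.cos(t)])
    off=.009+.009*abs(m@tx)+.0175*abs(m@ty);C=pv+.085*u-off*m;d=C-last;last=C
    print(th,C.round(3),(d@tx).round(4),(d@ty).round(4))
E
```

```text
t 23.18 pos [0.4008 0.2298 0.112 ] xang 17.16 tilt 0.04 F [ 0.  -0.5  0.4] open 0.0002
tool delta [ 0.0001  0.0004 -0.    ] turn 0.16 j [-0.6   0.73 -0.04  2.16  0.11  0.25 -2.  ]
177 [0.404 0.254] 0.0098 -0.0222
169 [0.401 0.266] 0.0011 -0.0123
161 [0.4   0.279] 0.0031 -0.0124
153 [0.402 0.292] 0.005 -0.0121
145 [0.405 0.305] 0.007 -0.0114
137 [0.41  0.317] 0.0089 -0.0104
129 [0.418 0.329] 0.0106 -0.009
121 [0.427 0.34 ] 0.0121 -0.0073
113 [0.439 0.349] 0.0133 -0.0053
105 [0.45  0.355] 0.0129 -0.0031
99 [0.457 0.359] 0.0073 -0.0014
95 [0.461 0.361] 0.005 -0.0006
```

>>> jog_arm:
  moves:
    - [0.005, -0.011, 0, 0]
    - [0.005, -0.011, 0, 0]
    - [0.001, -0.012, 0, 0]
    - [0.003, -0.0125, 0, 0]
    - [0.005, -0.012, 0, 0]
    - [0.007, -0.0115, 0, 0]
    - [0.009, -0.0105, 0, 0]
    - [0.0105, -0.009, 0, 0]
    - [0.012, -0.007, 0, 0]
    - [0, 0, 0, 0]

```text
time_s: 24.42
tcp_pos: [0.4277, 0.3417, 0.1122]
tool_rot: [-0.001, 0.989, 0.15, 0.001]
contact_force: [1.0, 0.5, 0.2]
opening: 0.0006
gripper_force: 0.0
```

>>> jog_arm:
  moves:
    - [0.007, -0.003, 0, 0]
    - [0.006, -0.002, 0, 0]
    - [0.006, -0.002, 0, 0]
    - [0.004, -0.001, 0, 0]
    - [0, 0, 0, 0]

```text
time_s: 25.05
tcp_pos: [0.4472, 0.3542, 0.1122]
tool_rot: [-0.0, 0.989, 0.149, 0.001]
contact_force: [-0.9, -0.8, -0.3]
opening: 0.0003
gripper_force: 0.4
```

>>> jog_arm:
  moves:
    - [0.002, 0, 0, 0]
    - [0.002, 0, 0, 0]
    - [0, 0, 0, 0]
    - [0, 0, 0, 0]

```text
time_s: 25.55
tcp_pos: [0.4502, 0.3555, 0.1122]
tool_rot: [-0.0, 0.989, 0.15, 0.0]
contact_force: [-2.8, -0.1, -0.3]
opening: 0.0004
gripper_force: 1.4
```

>>> jog_arm:
  moves:
    - [0.002, 0, 0, 0]
    - [0.002, 0, 0, 0]
    - [0, 0, 0, 0]
    - [0, 0, 0, 0]

```text
time_s: 26.05
tcp_pos: [0.4514, 0.3559, 0.1121]
tool_rot: [0.001, 0.989, 0.15, -0.003]
contact_force: [-8.8, -1.5, 3.8]
opening: 0.0004
gripper_force: 4.3
```

>>> jog_arm:
  moves:
    - [0.002, 0, 0, 0]
    - [0.001, 0, 0, 0]
    - [0, 0, 0, 0]
    - [0, 0, 0, 0]

```text
time_s: 26.55
tcp_pos: [0.4516, 0.3559, 0.112]
tool_rot: [0.001, 0.989, 0.15, -0.005]
contact_force: [-14.0, -2.1, 10.1]
opening: 0.0005
gripper_force: 7.1
```

The handle has hit its stop: the force rises with no movement, at (0.4516, 0.3559), against about (0.453, 0.356) expected. I'll back off, rise and look.

>>> jog_arm:
  moves:
    - [-0.005, 0, 0, 0]
    - [-0.01, 0, 0, 0]
    - [-0.02, 0, 0, 0]
    - [-0.015, 0, 0, 0]
    - [0, 0, -0.02, 0]
    - [0, 0, -0.04, 0]
    - [0, 0, -0.05, 0]
    - [0, 0, -0.04, 0]
    - [-0.02, 0, -0.01, 0]
    - [-0.02, 0.02, 0, 0]
    - [0, 0, 0, 0]
    - [0, 0, 0, 0]

```text
time_s: 28.05
tcp_pos: [0.3781, 0.3121, 0.2725]
tool_rot: [-0.001, 0.989, 0.149, 0.001]
contact_force: [-0.8, -0.3, -0.1]
opening: 0.0005
gripper_force: 0.0
```

```bash
python3 - <<'E'
from d import *
delta([.4,.3,.25])
im=save('wrist','w6.png');t=save('top','t6.png')
b=np.hstack([cv2.resize(im,(420,315)),cv2.resize(t[165:250,115:217],(378,315),interpolation=cv2.INTER_CUBIC)])
cv2.imwrite('pics/c6.png',b[:,:,::-1])
print('open line', proj('wrist',[[.490,.278,.124],[.490-.125*.225,.278+.125*.974,.124]])*.75)
E
```

```text
t 28.05 pos [0.3781 0.3121 0.2725] xang 17.18 tilt 0.13 F [-0.8 -0.3 -0.1] open 0.0005
tool delta [0.0173 0.018  0.0225] turn None j [-0.76  0.48 -0.04  1.94  0.03  0.73 -2.09]
open line [[272.44336836  56.2221523 ]
 [151.63266438  46.76415782]]
```

View pics/c6.png

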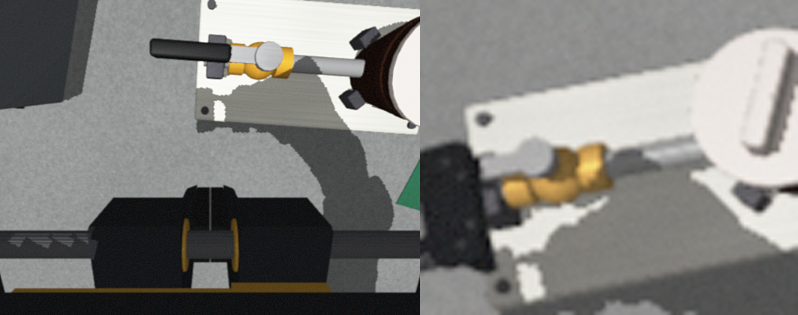

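The handle now lies in line with the pipe, from the hub at (268,56) to the tip at (150,47), matching the predicted open line. The lid sits flat on the pot, and the arm touches nothing. I'm handing the job in.

```bash
python3 -c "
from station import robot
print(robot.close_job())"
```

```text
the job is handed in; nothing more can be done
None
```

The larger white lid is fully home and level on the pot, the valve was then opened to its stop in line with the pipe, and the job was handed in at about 28 s.

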